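# Push a slide box through the return hatch's flap

## Robot

A 6-joint arm with a two-finger parallel gripper is mounted at the origin on a cart in front of the work surface, level with it; the furniture and walls round the work are solid. World frame = base frame: x ahead of the robot, y to its left, z up, the work surface at z = 0. Lengths are in mm, angles in rad, forces in N, time in s.
With the tool pointing down it reaches from about 250 to 775 mm from the base axis. Payload 8.9 kg.
Tool frame: the origin (TCP) lies between the finger pads; the fingertips stand 14 mm ahead of it and the grasp point (between the pads) lies 5 mm behind it; z points along the fingers, y is the line along which they close (so a half turn about z gives the same grasp; the last joint's range is limited). The gripper opens to 85 mm and grips with 20 to 120 N. Pads are 22 mm wide; open, the fingers measure 114 mm over their backs; the gripper's body (76 mm by 85 mm) begins 54 mm behind the grasp point. The pads swing forward as they close: fully open they stand 13 mm farther back than shut.
Start: joints at [1.203, 0.291, -0.153, 1.127, 0, 1.431], TCP at [119.069, 511.318, 245.305] pointing down, gripper open.
Joint ranges: [-2.52, 2.52], [-0.91, 1.74], [-1.3, 1.37], [-1.96, 2.02], [-1.52, 1.47], [-3.14, 3.14]. Speed limits (rad/s): [2.22, 2.22, 2.79, 3.14, 3.14, 3.14].

## Interface

Orientations are given as a unit quaternion [x, y, z, w].
In Python, from workcell import observe, capture, sign_off gives the robot as it stands.
- The arm moves only by the tool drive_tool, never from a script. Its argument "steps" is a list of rows, each an object of numbers: "ax", "ay", "az": the turn, a rotation vector about the world's x, y, z in rad; "x", "y", "z": the shift along the world's x, y, z in m; "gripper": the opening, from 0 (shut) to 1 (fully open). A call has 1 to 20 rows; each row is the pose to reach, as a shift and turn from the pose commanded when the call began; what a row does not reach only later rows make up. A row lasts 1/8 s, in which the tool goes at most 62.5 mm and 10.7 degrees, less where a joint would pass 70% of its speed; a pose out of reach is approached as far as the arm can. A call with a gripper value outside its range is refused whole. The fingers move at their own pace and stop on an object; "newtons" is the grip in N (left out, the last holds). Time passes only in rows, so rows that repeat a pose let the fingers close. It gives the time, the measured TCP pose, the force, the opening and the grip force at its end, in the units of the state.
- observe(): the state, without advancing time (a new reading comes with each control period).
- capture(name): name is "scene" or "top"; returns a dict with "pixels" (384x512x3 uint8, red, green, blue), "fov_y" (degrees; the focal length in pixels is half the picture's height over the tangent of half this angle, whatever the lens; pixels are square), "cx", "cy" (the principal point, pixels), "dist_coeffs" ([k1, k2, p1, p2, k3] as OpenCV has them; the pictures are not rectified), "world_from_camera" (4x4, takes a point from camera to world coordinates). Camera axes: x right, y down, z forward; pixel columns grow to the right and rows downward; lengths in mm; the calibration is good to about 2 mm. A picture is of the moment at which its call begins. There is no depth.
- sign_off(): hands the job in; it is judged then, once.
The state is a dict: "t": time; "joint_positions": joint angles; "qvel": joint speeds; "effort": joint torques, N m; "eef_pos": TCP position; "eef_rot": TCP orientation; "contact_force": force on the tool from outside, world axes, zero at the start; "wrist_torque": the same for the moment, N m; "grip_width": opening from 0.0 (shut) to 1.0 (fully open); "finger_force": force on a finger pad.
Only numpy, scipy, OpenCV 4.12 (cv2) and the standard library are available. Lean on these libraries where they do the work, as an engineer would, in place of code of your own. Each camera call takes 0.05 s, during which the arm holds its last target. There are 200 camera calls.

## Task

Return the slide box: push it with the fingertips along the feed shelf, in through the orange gravity flap of the hatch, until it drops into the pocket behind, then draw the fingers back out so that the flap falls fully shut. Only push it gently: do not grip or lift the box. Leave the other things on the bench where they are.

Things in the scene. Friction and masses are not known exactly. Their poses are not given: they have to be found in the camera images.
- hatch: fixed white return hatch on the bench, an aluminium feed shelf in front. Origin on the bench under the closed flap, midway across; x points level into the hatch (the way to push), y to its left, z up. Shelf top at z = 60 mm, x = -115 to +22 mm, 200 mm wide, no rails. Housing behind the flap: y = +-78 mm, x to 105 mm, clear roof, top at z = 135 mm
- mouth (a point): middle of the mouth's sill: on the shelf's top face under the closed flap; axes as the hatch. The mouth is 130 mm wide between 13 mm wide jambs and 63 mm high under the flap's hinge; jambs and lintel reach forward to x = -6 mm, the lintel's top is 75 mm above the shelf
- edge (a point): middle of the shelf's inner edge, 22 mm beyond the flap; a steep ramp drops from here. The box tips in once its centre is past this edge, so the fingertips must follow it some 10 to 20 mm beyond the flap, under the lintel; fingers tilted 30 to 45 degrees, tips forward, have room for that
- pocket (a point): middle of the padded pocket floor at the ramp's foot, 50 mm below the shelf top; the pocket is 144 mm wide and its back wall is 25 mm farther in
- flap (a joint): orange flap, 126 mm wide, 60 mm tall, 3 mm thick, hung on a rod 126.5 mm above the bench in the mouth; 0 = hanging shut, grows as its lower edge swings inward (rad, at most 1.4). Weighs 50 g, no spring: it falls shut by itself in about a second when nothing is under it.
- box_mid (a point): centre of the slide box, a white carton with a magenta stripe, 31 x 82 x 32 mm, about 90 g, loose on the feed shelf, its long side roughly facing the mouth. Axes: x across it (31 mm), y along it (82 mm), z up; the point is 16 mm above the shelf. Starts up to 26 mm off the mouth's middle and turned up to 0.3 rad
- bottle_3: bystander: small clear bottle with an orange cap, 56 mm across, 105 mm tall, standing on the bench left of the hatch; origin at the centre of its underside
- petri_1: bystander: lidded petri dish, 89 mm across, 15 mm high, at the right front of the bench; origin at the centre of its underside
- beaker_3: bystander: small empty glass beaker, 52 mm across, 58 mm tall, standing on the bench close beside the hatch, on its right; origin at the centre of its underside
- tape_roll: bystander: roll of beige tape lying flat, 90 mm across, 19 mm high; origin at the centre of its underside
- timer: bystander: white bench timer, 66 x 68 x 18 mm, lying on the bench; origin at the centre of its underside
- film_carton: bystander: green and white carton, 64 x 131 x 61 mm, at the right rear of the bench; origin at the centre of its underside
- marker: bystander: black and blue marker pen, 130 mm long, 15 mm high, lying on the bench; origin at the centre of its underside

How it is judged:
By the outcome, as a careful person would: the job done as asked, in the order asked, and still so for the second after the job is handed in, with the robot touching nothing.
It also fails if it takes over 45 s, if anything falls off the work surface, if the arm or the gripper's body presses on something with over 40 N, if the wrist force passes 120 N, or if a joint passes its speed limit or range.

## Working session

There is one attempt and no reset: what is moved stays moved. The work goes in short steps, Python scripts to look and compute and a tool call to move; the robot and the scene stay as the last step left them, time stands still between calls to the robot, and variables do not carry over. Pictures are saved under pics/ and viewed, at most 10 in all, crops included, and the job is handed in when it is done.

Besides the shell and the picture viewer there is one more tool, called after "Emit:" as name(argument=value, ...) on one line, values as JSON. drive_tool: Moves the arm, as the interface text tells. Its arguments: {"type":"object","properties":{"steps":{"type":"array"},"newtons":{"type":"number"}},"required":["steps"]}

```bash
mkdir -p pics; cat > h.py <<'E'
import numpy as np, cv2
from workcell import observe, capture, sign_off
def K(c):
    f=c["pixels"].shape[0]/2/np.tan(np.radians(c["fov_y"])/2)
    return np.array([[f,0,c["cx"]],[0,f,c["cy"]],[0,0,1.]])
def onplane(c,uv,z):
    p=cv2.undistortPoints(np.array(uv,float).reshape(-1,1,2),K(c),np.array(c["dist_coeffs"]))[:,0]
    T=np.array(c["world_from_camera"]); d=np.c_[p,np.ones(len(p))]@T[:3,:3].T; o=T[:3,3]
    return o+d*((z-o[2])/d[:,2])[:,None]
def proj(c,P):
    T=np.linalg.inv(np.array(c["world_from_camera"]))
    return cv2.projectPoints(np.array(P,float).reshape(-1,1,3),cv2.Rodrigues(T[:3,:3])[0],T[:3,3],K(c),np.array(c["dist_coeffs"]))[0][:,0]
def save(c,n,crop=None):
    im=c["pixels"][...,::-1]
    if crop: a,b,w,h,s=crop; im=cv2.resize(im[b:b+h,a:a+w],None,fx=s,fy=s,interpolation=cv2.INTER_CUBIC)
    cv2.imwrite("pics/"+n+".png",im)
E
python3 - <<'E'
from h import *
import pickle
print(observe())
for n in("scene","top"):
    c=capture(n); save(c,n); pickle.dump(c,open(n+".pkl","wb")); print(n,np.round(c["world_from_camera"],2).tolist(),c["fov_y"])
E
```

```text
{'t': 0.0, 'joint_positions': array([ 1.20271732e+00,  2.91271564e-01, -1.54090466e-01,  1.12668427e+00,
       -1.06849041e-05,  1.43151053e+00]), 'qvel': array([ 1.95830213e-04,  1.41753119e-03,  1.01963264e-04, -6.48250434e-04,
       -2.62983680e-04, -8.72795943e-05]), 'effort': array([-4.48249311e-04, -5.37149978e+01,  3.31368113e+01,  1.60278683e-02,
       -3.68109886e-04, -3.27934544e-06]), 'eef_pos': array([118.91999292, 510.94860888, 244.75019365]), 'eef_rot': array([ 1.14147229e-01,  9.93463648e-01, -6.06324853e-04, -1.51681616e-04]), 'contact_force': array([-0.2919922 ,  0.60620853,  0.35452616]), 'wrist_torque': array([-0.00309346, -0.04140859, -0.09677052]), 'finger_force': 0.0, 'grip_width': 0.9962286323062911}
scene [[0.4, -0.71, 0.58, -334.22], [-0.91, -0.31, 0.26, -292.05], [-0.01, -0.63, -0.77, 1184.74], [0.0, 0.0, 0.0, 1.0]] 44.16704865536987
top [[-0.01, -1.0, 0.08, 362.01], [-1.0, 0.0, -0.02, 90.5], [0.02, -0.08, -1.0, 1640.74], [0.0, 0.0, 0.0, 1.0]] 44.291832627804716
```

View pics/scene.png

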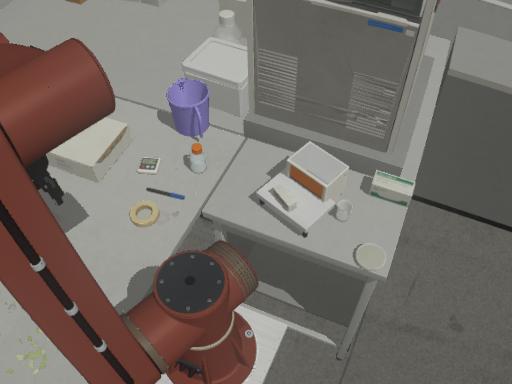

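View pics/top.png

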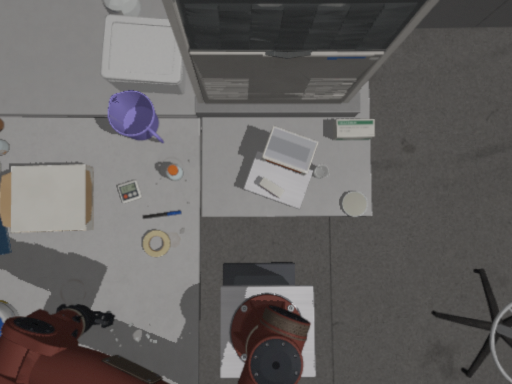

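The scene view shows the hatch at about (315,175), the flap at (307,180) and the box at (286,197). In the top view the shelf is at (278,183) and the box at (269,187). The arm hangs over the left side, clear of both. I'll zoom in on each.

```bash
python3 - <<'E'
from h import *
import pickle
t=pickle.load(open("top.pkl","rb"));s=pickle.load(open("scene.pkl","rb"))
im=np.hstack([cv2.resize(c["pixels"][b:b+100,a:a+100],(400,400),interpolation=cv2.INTER_CUBIC) for c,a,b in((t,235,120),(s,250,140))])
cv2.imwrite("pics/zoom.png",im[...,::-1])
E
```

```text
(no output)
```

View pics/zoom.png

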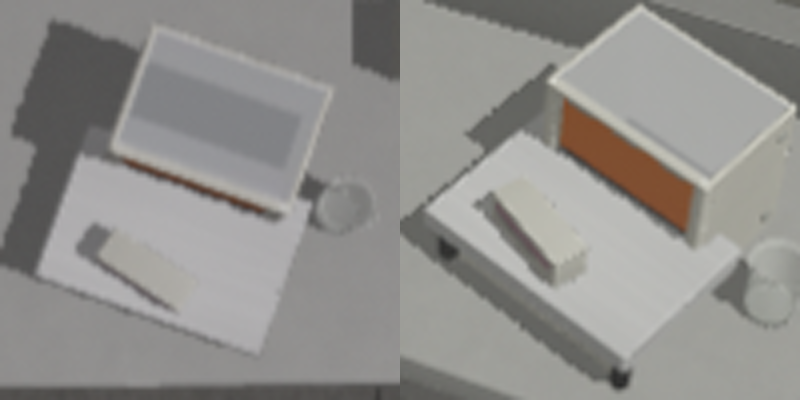

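```bash
cat > m.py <<'E'
from h import *
import pickle
t=pickle.load(open("top.pkl","rb"));s=pickle.load(open("scene.pkl","rb"))
def T(p,z): return onplane(t,(np.array(p,float)+.5)/4-.5+[235,120],z)[:,:2]
def S(p,z): return onplane(s,(np.array(p,float)-[400,0]+.5)/4-.5+[250,140],z)[:,:2]
roofT=T([(153,25),(332,90),(292,213),(113,150)],135)   # BL BR FR FL
roofS=S([(641,6),(795,108),(708,187),(550,80)],135)
shT=T([(38,273),(257,353)],60); shS=S([(428,210),(622,360)],60)  # FL FR
boxT=T([(113,227),(200,275),(180,304),(97,256)],92); boxS=S([(522,178),(587,245),(553,268),(490,195)],92) # BL BR FR FL
for r,sh,b in((roofT,shT,boxT),(roofS,shS,boxS)):
    ax=(r[0]-r[3]+r[1]-r[2]); ay=(r[3]-r[2]+r[0]-r[1]+sh[0]-sh[1])
    yaw=np.arctan2(ax[1],ax[0]); yawy=np.arctan2(-ay[0],ay[1])
    u=np.array([np.cos(yawy),np.sin(yawy)]); v=np.array([-u[1],u[0]])
    o1=r.mean(0)-u*(105-6)/2; o2=sh.mean(0)+115*u
    o=(o1+o2)/2
    by=b[0]-b[1]+b[3]-b[2]; byaw=np.arctan2(-by[0],by[1]); bc=b.mean(0)
    print("yaw",yaw.round(3),yawy.round(3),"o",o1.round(1),o2.round(1),"sizes",[np.linalg.norm(x).round(1) for x in(ax/2,r[0]-r[1],sh[0]-sh[1],by/2,b[0]-b[3],b[1]-b[2])])
    d=bc-o; print("box",bc.round(1),"rel",(d@u).round(1),(d@v).round(1),"relyaw",(byaw-yawy).round(3))
E
python3 m.py
```

```text
yaw -0.321 -0.352 o [554.  -56.1] [556.4 -55.8] sizes [np.float64(106.2), np.float64(153.9), np.float64(195.6), np.float64(80.4), np.float64(27.5), np.float64(29.2)]
box [485.9 -14.4] rel -79.4 15.1 relyaw -0.168
yaw -0.349 -0.359 o [553.3 -55.1] [552.  -56.9] sizes [np.float64(106.0), np.float64(151.2), np.float64(195.4), np.float64(79.2), np.float64(29.2), np.float64(32.9)]
box [478.8 -13.6] rel -84.0 13.8 relyaw -0.198
```

```bash
cat > pose.py <<'E'
import numpy as np
from scipy.spatial.transform import Rotation as R
yaw=-0.35; O=np.array([554,-56,0.]); u=np.array([np.cos(yaw),np.sin(yaw),0]); v=np.array([-u[1],u[0],0]); th=0.70
tz=np.sin(th)*u-np.array([0,0,np.cos(th)])
Rt=R.from_matrix(np.c_[np.cross(v,tz),v,tz])
def tcp(x,y,z): return O+x*u+y*v+np.array([0,0,z])-14*tz   # tip centre in hatch frame
E
python3 - <<'E'
from pose import *
from h import observe
o=observe(); R0=R.from_quat(o["eef_rot"])
print((Rt*R0.inv()).as_rotvec().round(3), R0.as_matrix().round(2).tolist())
for p in((-160,12,150),(-160,12,72),(-125,12,72),(10,5,72)): print(p,tcp(*p).round(1),(tcp(*p)-[119.07,511.32,245.3]).round(1))
E
```

```text
[-0.199 -0.672 -0.116] [[-0.97, 0.23, -0.0], [0.23, 0.97, -0.0], [0.0, -0.0, -1.0]]
(-160, 12, 150) [399.3  13.2 160.7] [ 280.3 -498.1  -84.6]
(-160, 12, 72) [399.3  13.2  82.7] [ 280.3 -498.1 -162.6]
(-125, 12, 72) [432.2   1.2  82.7] [ 313.2 -510.1 -162.6]
(10, 5, 72) [556.6 -51.6  82.7] [ 437.6 -563.  -162.6]
```

Emit:
drive_tool(steps=[{"x": 0.028, "y": -0.05, "z": 0, "ax": -0.02, "ay": -0.067, "az": -0.012, "gripper": 0.5}, {"x": 0.056, "y": -0.1, "z": 0, "ax": -0.04, "ay": -0.134, "az": -0.023}, {"x": 0.084, "y": -0.15, "z": 0, "ax": -0.06, "ay": -0.2, "az": -0.035}, {"x": 0.112, "y": -0.2, "z": 0, "ax": -0.08, "ay": -0.27, "az": -0.046}, {"x": 0.14, "y": -0.25, "z": 0, "ax": -0.1, "ay": -0.336, "az": -0.058}, {"x": 0.168, "y": -0.3, "z": 0, "ax": -0.12, "ay": -0.4, "az": -0.07}, {"x": 0.196, "y": -0.35, "z": 0, "ax": -0.14, "ay": -0.47, "az": -0.08}, {"x": 0.224, "y": -0.4, "z": 0, "ax": -0.16, "ay": -0.54, "az": -0.093}, {"x": 0.252, "y": -0.45, "z": 0, "ax": -0.18, "ay": -0.6, "az": -0.104}, {"x": 0.28, "y": -0.498, "z": 0, "ax": -0.199, "ay": -0.672, "az": -0.116}, {"x": 0.28, "y": -0.498, "z": -0.04, "ax": -0.199, "ay": -0.672, "az": -0.116}, {"x": 0.28, "y": -0.498, "z": -0.085, "ax": -0.199, "ay": -0.672, "az": -0.116}, {"x": 0.28, "y": -0.498, "z": -0.085, "ax": -0.199, "ay": -0.672, "az": -0.116}, {"x": 0.28, "y": -0.498, "z": -0.085, "ax": -0.199, "ay": -0.672, "az": -0.116}, {"x": 0.28, "y": -0.498, "z": -0.085, "ax": -0.199, "ay": -0.672, "az": -0.116}])

```text
invalid input
```

Emit:
drive_tool(steps=[{"x": 0.028, "y": -0.05, "z": 0.0, "ax": -0.02, "ay": -0.067, "az": -0.012, "gripper": 0.5}, {"x": 0.056, "y": -0.1, "z": 0.0, "ax": -0.04, "ay": -0.134, "az": -0.023, "gripper": 0.5}, {"x": 0.084, "y": -0.15, "z": 0.0, "ax": -0.06, "ay": -0.2, "az": -0.035, "gripper": 0.5}, {"x": 0.112, "y": -0.2, "z": 0.0, "ax": -0.08, "ay": -0.27, "az": -0.046, "gripper": 0.5}, {"x": 0.14, "y": -0.25, "z": 0.0, "ax": -0.1, "ay": -0.336, "az": -0.058, "gripper": 0.5}, {"x": 0.168, "y": -0.3, "z": 0.0, "ax": -0.12, "ay": -0.4, "az": -0.07, "gripper": 0.5}, {"x": 0.196, "y": -0.35, "z": 0.0, "ax": -0.14, "ay": -0.47, "az": -0.08, "gripper": 0.5}, {"x": 0.224, "y": -0.4, "z": 0.0, "ax": -0.16, "ay": -0.54, "az": -0.093, "gripper": 0.5}, {"x": 0.252, "y": -0.45, "z": 0.0, "ax": -0.18, "ay": -0.6, "az": -0.104, "gripper": 0.5}, {"x": 0.28, "y": -0.498, "z": 0.0, "ax": -0.199, "ay": -0.672, "az": -0.116, "gripper": 0.5}, {"x": 0.28, "y": -0.498, "z": -0.04, "ax": -0.199, "ay": -0.672, "az": -0.116, "gripper": 0.5}, {"x": 0.28, "y": -0.498, "z": -0.085, "ax": -0.199, "ay": -0.672, "az": -0.116, "gripper": 0.5}, {"x": 0.28, "y": -0.498, "z": -0.085, "ax": -0.199, "ay": -0.672, "az": -0.116, "gripper": 0.5}, {"x": 0.28, "y": -0.498, "z": -0.085, "ax": -0.199, "ay": -0.672, "az": -0.116, "gripper": 0.5}, {"x": 0.28, "y": -0.498, "z": -0.085, "ax": -0.199, "ay": -0.672, "az": -0.116, "gripper": 0.5}])

```text
t: 1.98
eef_pos: [400.5, 13.7, 162.5]
eef_rot: [0.163, 0.924, -0.059, 0.34]
contact_force: [-0.4, 0.5, -0.0]
grip_width: 0.5
finger_force: 0.0
```

Emit:
drive_tool(steps=[{"x": 0.0, "y": 0.0, "z": -0.04, "ax": 0.0, "ay": 0.0, "az": 0.0, "gripper": 0.5}, {"x": 0.0, "y": 0.0, "z": -0.079, "ax": 0.0, "ay": 0.0, "az": 0.0, "gripper": 0.5}, {"x": 0.0, "y": 0.0, "z": -0.079, "ax": 0.0, "ay": 0.0, "az": 0.0, "gripper": 0.5}, {"x": 0.0, "y": 0.0, "z": -0.079, "ax": 0.0, "ay": 0.0, "az": 0.0, "gripper": 0.5}])

```text
t: 2.48
eef_pos: [418.1, 24.0, 98.0]
eef_rot: [0.167, 0.929, -0.065, 0.325]
contact_force: [0.6, 0.5, 0.4]
grip_width: 0.501
finger_force: 0.0
```

```bash
python3 - <<'E'
from h import *
from pose import *
o=observe(); print(o["eef_pos"],o["contact_force"]); tz0=R.from_quat(o["eef_rot"]).as_matrix()[:,2]; tip=o["eef_pos"]+14*tz0
c=capture("scene"); s=capture("top"); print("tip",tip.round(1),proj(c,tip),proj(s,tip), ((tip-O)@u).round(1),((tip-O)@v).round(1), (R.from_quat(o["eef_rot"]).as_matrix()[:,1]@u).round(3))
im=np.hstack([cv2.resize(k["pixels"][b:b+100,a:a+100],(400,400),interpolation=cv2.INTER_CUBIC) for k,a,b in((s,235,120),(c,240,140))])
cv2.imwrite("pics/z2.png",im[...,::-1])
E
```

```text
[418.08960953  23.98708617  97.99113713] [0.57800966 0.51674269 0.40755469]
tip [426.2  20.8  87.1] [[266.21856129 205.30072347]] [[260.914095   204.20163365]] -146.3 28.3 0.009
```

View pics/z2.png

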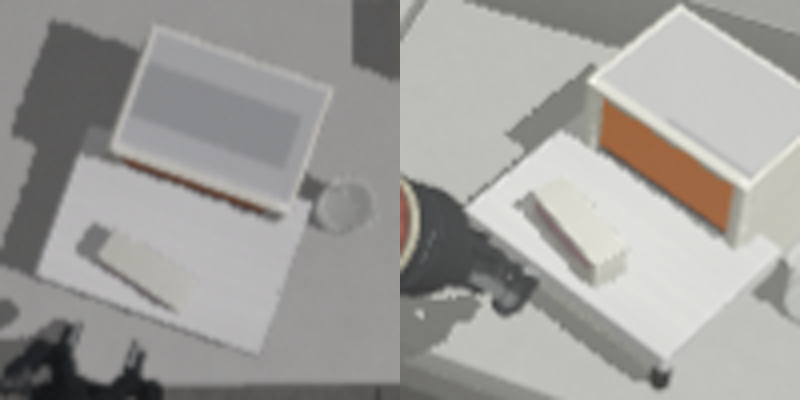

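The flap, box and shelf are as before. The fingertips sit just in front of the shelf at (70,325) and (135,350) in the left half. The arm stopped short of the low pose, which is too close to the base, so I'll ease forward.

Emit:
drive_tool(steps=[{"x": 0.015, "y": -0.005, "z": 0.0, "ax": 0.0, "ay": 0.0, "az": 0.0, "gripper": 0.5}, {"x": 0.015, "y": -0.005, "z": 0.0, "ax": 0.0, "ay": 0.0, "az": 0.0, "gripper": 0.5}])

```text
t: 2.82
eef_pos: [435.1, 18.3, 98.4]
eef_rot: [0.168, 0.928, -0.065, 0.327]
contact_force: [-0.3, 0.1, 0.3]
grip_width: 0.502
finger_force: 0.0
```

```bash
cat > st.py <<'E'
from h import *
from pose import *
o=observe(); M=R.from_quat(o["eef_rot"]).as_matrix(); tip=o["eef_pos"]+14*M[:,2]
print(o["eef_pos"].round(1),"q",o["joint_positions"].round(2),"tip",((tip-O)@u).round(1),((tip-O)@v).round(1),tip[2].round(1),"tilt",np.arccos(-M[2,2]).round(3),"err",(Rt*R.from_matrix(M).inv()).as_rotvec().round(3),"F",o["contact_force"].round(1))
E
python3 st.py
```

```text
[435.1  18.3  98.4] q [ 0.06  0.12 -1.27 -0.45 -0.27  0.33] tip -128.4 28.8 87.5 tilt 0.679 err [ 0.002 -0.024  0.011] F [-0.3  0.1  0.3]
```

```bash
python3 - <<'E'
from h import *
import pose; from pose import *
o=observe(); R0=R.from_quat(o["eef_rot"])
pose.th=.55; pose.tz=np.sin(.55)*u-np.array([0,0,np.cos(.55)]); Rt=R.from_matrix(np.c_[np.cross(v,pose.tz),v,pose.tz])
print((Rt*R0.inv()).as_rotvec().round(3)); 
for p in((-126,12,90),(-124,12,73)): print((pose.tcp(*p)-o["eef_pos"]).round(1))
E
```

```text
[0.055 0.117 0.01 ]
[ -2.2 -17.3   3.5]
[ -0.3 -18.  -13.5]
```

Emit:
drive_tool(steps=[{"x": -0.002, "y": -0.017, "z": 0.003, "ax": 0.055, "ay": 0.117, "az": 0.01, "gripper": 0.5}, {"x": -0.002, "y": -0.017, "z": 0.003, "ax": 0.055, "ay": 0.117, "az": 0.01, "gripper": 0.5}, {"x": -0.001, "y": -0.018, "z": -0.0135, "ax": 0.055, "ay": 0.117, "az": 0.01, "gripper": 0.5}, {"x": -0.001, "y": -0.018, "z": -0.0135, "ax": 0.055, "ay": 0.117, "az": 0.01, "gripper": 0.5}, {"x": -0.001, "y": -0.018, "z": -0.0135, "ax": 0.055, "ay": 0.117, "az": 0.01, "gripper": 0.5}])

```text
t: 3.45
eef_pos: [431.5, 1.1, 83.2]
eef_rot: [0.167, 0.948, -0.048, 0.266]
contact_force: [-0.5, -0.3, 0.5]
grip_width: 0.497
finger_force: 0.0
```

```bash
python3 st.py; python3 - <<'E'
from h import *
c=capture("scene"); s=capture("top")
im=np.hstack([cv2.resize(k["pixels"][b:b+80,a:a+80],(400,400),interpolation=cv2.INTER_CUBIC) for k,a,b in((s,235,140),(c,250,150))])
cv2.imwrite("pics/z3.png",im[...,::-1])
E
```

```text
[431.5   1.1  83.2] q [-0.06  0.1  -1.19 -0.25 -0.15  0.25] tip -127.4 11.6 71.2 tilt 0.546 err [-0.051 -0.145 -0.001] F [-0.5 -0.3  0.5]
```

View pics/z3.png

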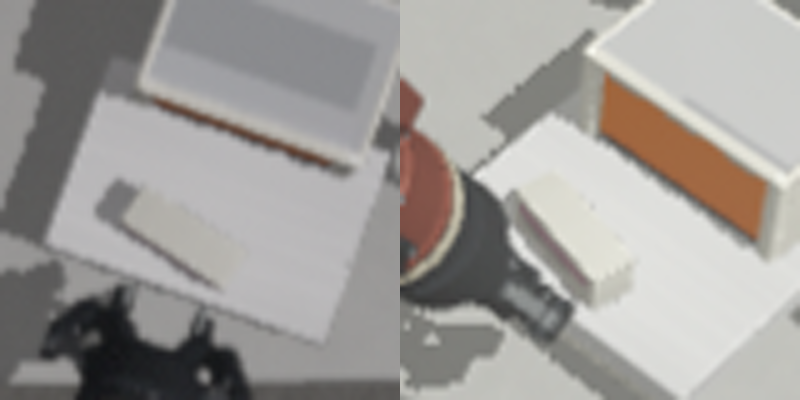

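The fingertips, at (120,290) and (203,310) in the left half, are centred behind the box. The box centre is at (188,238). Next is a slow push, tilting to 40° on the way.

```bash
python3 - <<'E'
from h import *
from pose import *
o=observe(); R0=R.from_quat(o["eef_rot"])
print((Rt*R0.inv()).as_rotvec().round(3))
for p in((-57,8,73),): print((tcp(*p)-o["eef_pos"]).round(1))
E
```

```text
[-0.051 -0.144 -0.001]
[ 62.8 -26.9   0.2]
```

Emit:
drive_tool(steps=[{"x": 0.006, "y": -0.0026, "z": 0.001, "ax": 0.0, "ay": 0.0, "az": 0.0, "gripper": 0.5}, {"x": 0.012, "y": -0.005, "z": 0.001, "ax": 0.0, "ay": 0.0, "az": 0.0, "gripper": 0.5}, {"x": 0.017, "y": -0.007, "z": 0.001, "ax": 0.0, "ay": 0.0, "az": 0.0, "gripper": 0.5}, {"x": 0.022, "y": -0.0094, "z": 0.001, "ax": -0.005, "ay": -0.014, "az": 0.0, "gripper": 0.5}, {"x": 0.027, "y": -0.0115, "z": 0.001, "ax": -0.01, "ay": -0.028, "az": 0.0, "gripper": 0.5}, {"x": 0.032, "y": -0.0137, "z": 0.001, "ax": -0.015, "ay": -0.042, "az": 0.0, "gripper": 0.5}, {"x": 0.037, "y": -0.0158, "z": 0.001, "ax": -0.02, "ay": -0.056, "az": 0.0, "gripper": 0.5}, {"x": 0.042, "y": -0.018, "z": 0.001, "ax": -0.025, "ay": -0.07, "az": 0.0, "gripper": 0.5}, {"x": 0.047, "y": -0.02, "z": 0.001, "ax": -0.03, "ay": -0.085, "az": 0.0, "gripper": 0.5}, {"x": 0.052, "y": -0.0223, "z": 0.001, "ax": -0.035, "ay": -0.1, "az": 0.0, "gripper": 0.5}, {"x": 0.057, "y": -0.0244, "z": 0.001, "ax": -0.04, "ay": -0.115, "az": 0.0, "gripper": 0.5}, {"x": 0.063, "y": -0.027, "z": 0.001, "ax": -0.05, "ay": -0.144, "az": 0.0, "gripper": 0.5}, {"x": 0.063, "y": -0.027, "z": 0.001, "ax": -0.05, "ay": -0.144, "az": 0.0, "gripper": 0.5}])

```text
t: 5.18
eef_pos: [494.5, -26.3, 83.7]
eef_rot: [0.164, 0.925, -0.059, 0.337]
contact_force: [-0.1, 0.5, 0.3]
grip_width: 0.497
finger_force: 0.0
```

```bash
python3 st.py; python3 - <<'E'
from h import *
c=capture("scene"); s=capture("top")
im=np.hstack([cv2.resize(k["pixels"][b:b+80,a:a+80],(400,400),interpolation=cv2.INTER_CUBIC) for k,a,b in((s,235,140),(c,260,150))])
cv2.imwrite("pics/z4.png",im[...,::-1])
E
```

```text
[494.5 -26.3  83.7] q [-0.1   0.25 -1.22 -0.58 -0.16  0.19] tip -57.1 7.5 72.9 tilt 0.698 err [-0.002 -0.002 -0.001] F [-0.1  0.5  0.3]
```

View pics/z4.png

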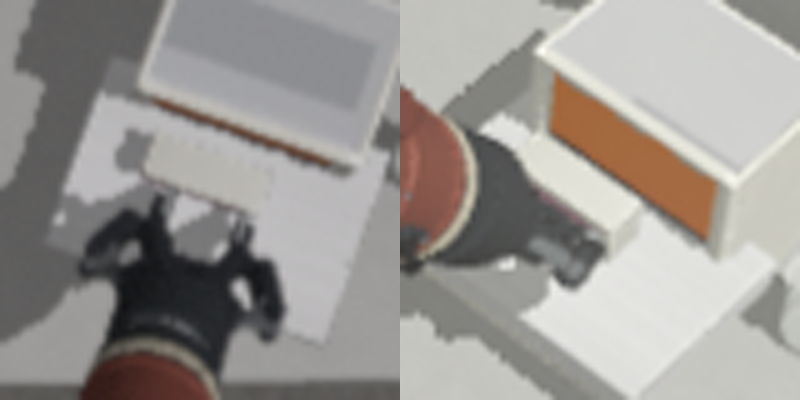

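The box is now square to the mouth, with its top centred near (208,170) in the left half. I'll check its lateral offset and the remaining travel.

```bash
python3 - <<'E'
from h import *
from pose import *
s=capture("top")
P=onplane(s,(np.array([(156,134),(272,172),(262,208),(143,168)],float)+.5)/5-.5+[235,140],92)-O
print((P@u).round(1),(P@v).round(1),(P@u).mean(),(P@v).mean())
o=observe()
for p in((-20,6,73),(8,4,73),(14,4,73),(20,4,73)): print(p,(tcp(*p)-o["eef_pos"]).round(1))
E
```

```text
[-23.3 -21.1 -45.9 -47.6] [ 55.2 -25.5 -27.2  55.7] -34.490953425549904 14.548708789612267
(-20, 6, 73) [ 34.1 -14.2  -0.5]
(8, 4, 73) [ 59.7 -25.7  -0.5]
(14, 4, 73) [ 65.3 -27.8  -0.5]
(20, 4, 73) [ 71.  -29.8  -0.5]
```

Emit:
drive_tool(steps=[{"x": 0.0048, "y": -0.002, "z": 0.0, "ax": 0.0, "ay": 0.0, "az": 0.0, "gripper": 0.5}, {"x": 0.0096, "y": -0.004, "z": 0.0, "ax": 0.0, "ay": 0.0, "az": 0.0, "gripper": 0.5}, {"x": 0.0144, "y": -0.006, "z": 0.0, "ax": 0.0, "ay": 0.0, "az": 0.0, "gripper": 0.5}, {"x": 0.019, "y": -0.008, "z": 0.0, "ax": 0.0, "ay": 0.0, "az": 0.0, "gripper": 0.5}, {"x": 0.024, "y": -0.01, "z": 0.0, "ax": 0.0, "ay": 0.0, "az": 0.0, "gripper": 0.5}, {"x": 0.029, "y": -0.012, "z": 0.0, "ax": 0.0, "ay": 0.0, "az": 0.0, "gripper": 0.5}, {"x": 0.034, "y": -0.014, "z": 0.0, "ax": 0.0, "ay": 0.0, "az": 0.0, "gripper": 0.5}, {"x": 0.038, "y": -0.016, "z": 0.0, "ax": 0.0, "ay": 0.0, "az": 0.0, "gripper": 0.5}, {"x": 0.042, "y": -0.018, "z": 0.0, "ax": 0.0, "ay": 0.0, "az": 0.0, "gripper": 0.5}, {"x": 0.042, "y": -0.018, "z": 0.0, "ax": 0.0, "ay": 0.0, "az": 0.0, "gripper": 0.5}])

```text
t: 6.58
eef_pos: [537.2, -44.4, 84.4]
eef_rot: [0.164, 0.925, -0.059, 0.337]
contact_force: [-0.5, 0.4, 1.0]
grip_width: 0.499
finger_force: 0.0
```

```bash
python3 st.py; python3 - <<'E'
from h import *
c=capture("scene"); s=capture("top")
im=np.hstack([cv2.resize(k["pixels"][b:b+80,a:a+80],(400,400),interpolation=cv2.INTER_CUBIC) for k,a,b in((s,245,125),(c,270,140))])
cv2.imwrite("pics/z5.png",im[...,::-1])
E
```

```text
[537.2 -44.4  84.4] q [-0.14  0.3  -1.12 -0.53 -0.13  0.16] tip -10.8 5.1 73.7 tilt 0.699 err [-0.002 -0.001 -0.   ] F [-0.5  0.4  1. ]
```

View pics/z5.png

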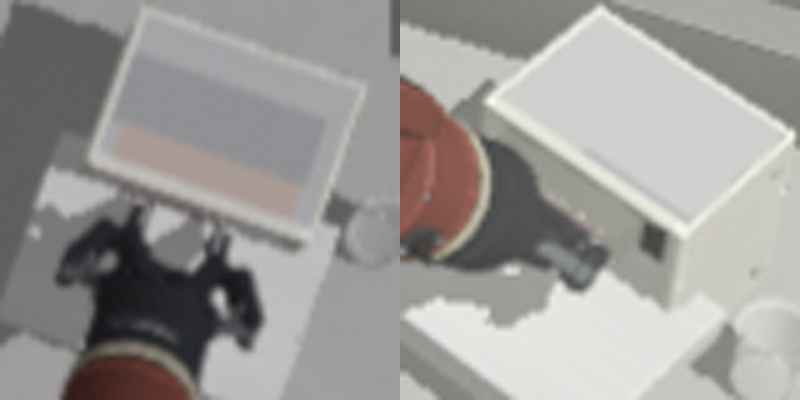

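The flap has swung inward, seen through the roof at (205,165), and the box is passing under it with no notable force. Now the last 20 mm.

Emit:
drive_tool(steps=[{"x": 0.004, "y": -0.0016, "z": -0.0005, "ax": 0.0, "ay": 0.0, "az": 0.0, "gripper": 0.5}, {"x": 0.008, "y": -0.003, "z": -0.001, "ax": 0.0, "ay": 0.0, "az": 0.0, "gripper": 0.5}, {"x": 0.012, "y": -0.0046, "z": -0.001, "ax": 0.0, "ay": 0.0, "az": 0.0, "gripper": 0.5}, {"x": 0.016, "y": -0.006, "z": -0.001, "ax": 0.0, "ay": 0.0, "az": 0.0, "gripper": 0.5}, {"x": 0.0195, "y": -0.0075, "z": -0.001, "ax": 0.0, "ay": 0.0, "az": 0.0, "gripper": 0.5}, {"x": 0.0195, "y": -0.0075, "z": -0.001, "ax": 0.0, "ay": 0.0, "az": 0.0, "gripper": 0.5}, {"x": 0.0195, "y": -0.0075, "z": -0.001, "ax": 0.0, "ay": 0.0, "az": 0.0, "gripper": 0.5}])

```text
t: 7.55
eef_pos: [556.1, -51.7, 83.1]
eef_rot: [0.163, 0.925, -0.059, 0.337]
contact_force: [0.0, -0.2, -0.5]
grip_width: 0.498
finger_force: 0.0
```

```bash
python3 st.py; python3 - <<'E'
from h import *
c=capture("scene"); s=capture("top")
im=np.hstack([cv2.resize(k["pixels"][b:b+80,a:a+80],(400,400),interpolation=cv2.INTER_CUBIC) for k,a,b in((s,245,125),(c,270,140))])
cv2.imwrite("pics/z6.png",im[...,::-1])
E
```

```text
[556.1 -51.7  83.1] q [-0.15  0.32 -1.08 -0.51 -0.12  0.15] tip 9.5 4.8 72.4 tilt 0.698 err [-0.002 -0.001 -0.001] F [ 0.  -0.2 -0.5]
```

View pics/z6.png

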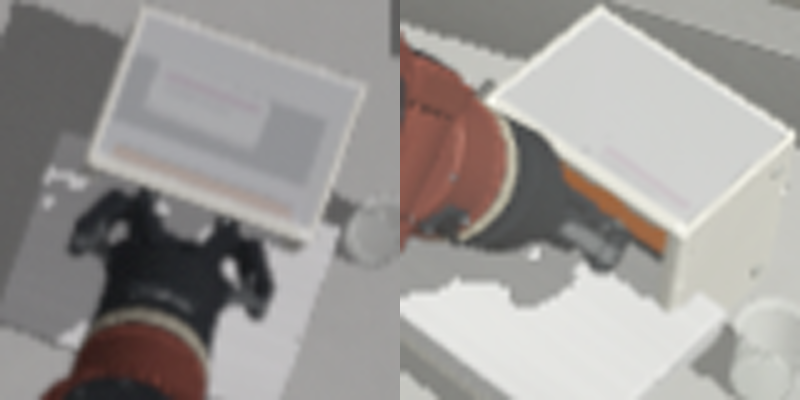

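The box has dropped behind the flap. Through the roof it shows at (208,105), with its stripe turned up, and the flap now rests on the fingers at (205,180). Drawing back.

Emit:
drive_tool(steps=[{"x": -0.007, "y": 0.0026, "z": 0.0, "ax": 0.0, "ay": 0.0, "az": 0.0, "gripper": 0.5}, {"x": -0.014, "y": 0.005, "z": 0.0, "ax": 0.0, "ay": 0.0, "az": 0.0, "gripper": 0.5}, {"x": -0.021, "y": 0.0077, "z": 0.0, "ax": 0.0, "ay": 0.0, "az": 0.0, "gripper": 0.5}, {"x": -0.028, "y": 0.01, "z": 0.0, "ax": 0.0, "ay": 0.0, "az": 0.0, "gripper": 0.5}, {"x": -0.038, "y": 0.014, "z": 0.0, "ax": 0.0, "ay": 0.0, "az": 0.0, "gripper": 0.5}, {"x": -0.05, "y": 0.018, "z": 0.003, "ax": 0.0, "ay": 0.0, "az": 0.0, "gripper": 0.5}, {"x": -0.064, "y": 0.023, "z": 0.01, "ax": 0.0, "ay": 0.0, "az": 0.0, "gripper": 0.5}, {"x": -0.08, "y": 0.03, "z": 0.025, "ax": 0.0, "ay": 0.0, "az": 0.0, "gripper": 0.5}, {"x": -0.1, "y": 0.036, "z": 0.05, "ax": 0.0, "ay": 0.0, "az": 0.0, "gripper": 0.5}, {"x": -0.12, "y": 0.044, "z": 0.09, "ax": 0.0, "ay": 0.0, "az": 0.0, "gripper": 0.5}, {"x": -0.14, "y": 0.08, "z": 0.13, "ax": 0.0, "ay": 0.0, "az": 0.0, "gripper": 0.5}, {"x": -0.15, "y": 0.13, "z": 0.16, "ax": 0.0, "ay": 0.0, "az": 0.0, "gripper": 0.5}, {"x": -0.15, "y": 0.18, "z": 0.17, "ax": 0.0, "ay": 0.0, "az": 0.0, "gripper": 0.5}, {"x": -0.15, "y": 0.18, "z": 0.17, "ax": 0.0, "ay": 0.0, "az": 0.0, "gripper": 0.5}, {"x": -0.15, "y": 0.18, "z": 0.17, "ax": 0.0, "ay": 0.0, "az": 0.0, "gripper": 0.5}, {"x": -0.15, "y": 0.18, "z": 0.17, "ax": 0.0, "ay": 0.0, "az": 0.0, "gripper": 0.5}, {"x": -0.15, "y": 0.18, "z": 0.17, "ax": 0.0, "ay": 0.0, "az": 0.0, "gripper": 0.5}, {"x": -0.15, "y": 0.18, "z": 0.17, "ax": 0.0, "ay": 0.0, "az": 0.0, "gripper": 0.5}])

```text
t: 9.9
eef_pos: [406.4, 127.2, 253.1]
eef_rot: [0.164, 0.925, -0.059, 0.337]
contact_force: [0.4, -0.9, -0.4]
grip_width: 0.498
finger_force: 0.0
```

```bash
python3 st.py; python3 - <<'E'
from h import *
c=capture("scene"); s=capture("top")
im=np.hstack([cv2.resize(k["pixels"][b:b+80,a:a+80],(400,400),interpolation=cv2.INTER_CUBIC) for k,a,b in((s,245,125),(c,270,140))])
cv2.imwrite("pics/z7.png",im[...,::-1])
E
```

```text
[406.4 127.2 253.1] q [ 0.48 -0.21 -0.91  0.36 -0.49  0.7 ] tip -192.5 121.5 242.4 tilt 0.698 err [-0.001 -0.001  0.001] F [ 0.4 -0.9 -0.4]
```

View pics/z7.png

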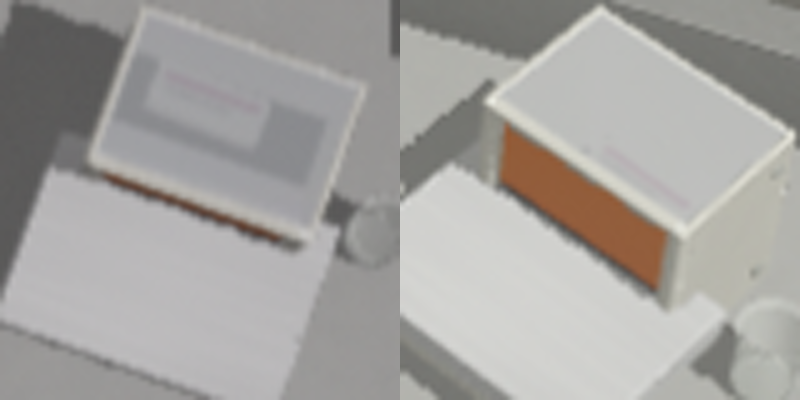

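The shelf is empty, the flap hangs fully shut at (585,205) in the right half, and the box lies in the pocket at (208,105) in the left half. The beaker hasn't moved.

```bash
python3 -c "
from workcell import sign_off
print(sign_off())"
```

```text
the job is handed in; nothing more can be done
None
```

The slide box is in the pocket, the flap has fallen fully shut, the arm is clear of everything, and the job was handed in about 10 s into the 45 s limit.

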